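# Part the bottle row with the divider behind the amber bottle

### The arm

A 6-joint arm with a two-finger parallel gripper is mounted at the origin on the work surface. World frame = base frame: x ahead of the robot, y to its left, z up, the work surface at z = 0. Lengths are in m, angles in rad, forces in N, time in s.
With the tool pointing down it reaches from about 0.35 to 0.85 m from the base axis. Payload 8.1 kg.
Tool frame: the origin (TCP) lies between the finger pads; the fingertips stand 14 mm ahead of it and the grasp point (between the pads) lies 5 mm behind it (robot.tip_reach is the z of the fingertips in the tool frame, in m); z points along the fingers, y is the line along which they close (so a half turn about z gives the same grasp; the last joint's range is limited). The gripper opens to 93 mm and grips with 3 to 60 N. Pads are 15 mm wide; open, the fingers measure 128 mm over their backs; the gripper's body (75 mm by 188 mm) begins 65 mm behind the grasp point.
Start: joints at [1.069, 0.13, 1.488, -0, 1.523, -0.085], TCP at [0.243, 0.549, 0.233] pointing down, gripper open.
Joint ranges: [-2.96, 2.96], [-0.89, 2.26], [0.02, 2.5], [-1.34, 4.48], [0, 2.73], [-2.66, 2.66]. Speed limits (rad/s): [2.39, 2.39, 2.79, 3.14, 3.14, 3.14].

### API

Orientations are given as a rotation vector (axis times angle).
In Python, from plant import robot gives the robot as it stands. The module is installed in compiled form; this text tells all that it offers.
- The arm moves only by the shell command python3 -m handwheel 'ROWS' [FORCE]. ROWS is JSON, a list of rows, each a list of 7 numbers: the closure, from -1 (fully open) to 1 (shut), then the shift along the tool's x, y, z each as a share of 100 cm, from -1 to 1, then the turn, a rotation vector about the tool's x, y, z each as a share of 180 degrees, from -1 to 1. In form: [[grip, tx, ty, tz, rx, ry, rz], ...]. A call has 1 to 20 rows; each row is the pose to reach, as a shift and turn from the pose commanded when the call began, along the tool's axes at that moment, turning the shorter way round; what a row does not reach only later rows make up. A row lasts 1/8 s, in which the tool goes at most 62.5 mm and 10.7 degrees, less where a joint would pass 70% of its speed; a pose out of reach is approached as far as the arm can. A call with a number of a shift or a turn outside -1 to 1 is refused whole. A call with a gripper value outside its range is refused whole. The fingers move at their own pace and stop on an object; FORCE is the grip in N (left out, the last holds). Time passes only in rows, so rows that repeat a pose let the fingers close. It gives the time, the measured TCP pose, the force, the opening and the grip force at its end, in the units of the state.
- robot.read_state(): the state, without advancing time (a new reading comes with each control period).
- robot.read_camera(name): name is "scene" or "top"; returns a dict with "frame" (480x640x3 uint8, red, green, blue), "fx", "fy", "cx", "cy" (pixels), "k1" (the pictures are not rectified: a ray, as slopes to the right and down, at radius r is drawn at 1 + k1 r^2 times it, then the intrinsics apply), "rvec" (rotation vector, rad) and "tvec" (3), from world to camera coordinates, as OpenCV has them. Camera axes: x right, y down, z forward; pixel columns grow to the right and rows downward; lengths in m; the calibration is good to about 2 mm. A picture is of the moment at which its call begins. There is no depth.
- robot.close_job(): hands the job in; it is judged then, once.
Trained networks look in a picture, given as the dict that the camera call returned (one of the last four; its "shot" number tells which), for a name from the list of things; names that differ only in an ending like _2 or _b are one class to them, and where a whole thing is asked for, a point or a joint stands for the part that bears it (a point fixed in the world has none). Each returns a list of dicts, best first, with "conf" (0 to 1); they miss things now and then, are a little off and sometimes report something else, mostly with a low value. They report only what shows in the picture. A call takes as long as a camera call. They do not tell look-alikes from the thing itself.
- robot.regions_of(picture, name): "mask" (480x640 bool, what is visible of it) and "rect" ([left, top, right, bottom] in pixels, round what is visible of it).
The state is a dict: "t": time; "q": joint angles; "dq": joint speeds; "joint_torque": joint torques, N m; "tool_pos": TCP position; "orientation": TCP orientation; "force": force on the tool from outside, world axes, zero at the start; "wrist_torque": the same for the moment, N m; "opening": finger opening in m; "gripper_force": force on a finger pad.
Only numpy, scipy, OpenCV 4.12 (cv2) and the standard library are available. Lean on these libraries where they do the work, as an engineer would, in place of code of your own. Each camera call takes 0.05 s, during which the arm holds its last target. There are 200 camera calls.

### The job

Take the blue divider board out of its stand and slide it, held in the gripper, wedge foot first down into the leaning bottle rack, between the amber bottle and its neighbour on the side of the rack's red end, spreading the two apart, until its foot is fully down on the rack floor. Let go and leave it standing in line with the bottles, with all six bottles still standing on the rack floor; leave the bin, jar and ladle where they are.

Things in the scene. Friction and masses are not known exactly. Their poses are not given: they have to be found in the camera images.
- divider: blue plastic board, about 160 g, 14 mm thick (y), 210 mm tall (z): plate 54 mm wide (x) up to 155 mm, then a grip tab 40 mm wide to the top. The lowest 35 mm is a wedge, thinning from 14 to 4 mm at the foot. Origin at the centre of the foot, z up along the board; symmetric, either face may look either way. Starts upright in the stand
- stand: dark wooden stand fixed to the ledge, 100 x 70 mm, 72 mm tall, with a slot 60 mm (x) by 18 mm (y) whose floor is 12 mm above the ledge; the divider stands loosely in it, foot on that floor, board faces along the slot (same yaw). Origin at the centre of the underside, z up
- trough: fixed wooden rack trough, leaning 28 degrees so that bottle necks tip towards the robot. Origin at the middle of its inner floor, 36 mm above the ledge; z square to that floor, along the bottles; y along the row to the RED end; x across, away from the robot. Inside 360 mm long (y), 62 mm wide (x +-31 mm). Front wall (robot side) 95 mm high, back wall 30 mm, ends 107 mm
- red_end (a point): the middle of the trough's red-painted end board, at its inner face on the floor (trough y = +180 mm); the other end is bare wood. Six bottles stand in one row, resting on the floor and front wall (their x is about -3 mm), free to slide along y; 24 mm of free length is shared as gaps of about 1 to 6 mm between and beside them
- amber: square amber (orange-brown) glass bottle, white cap, empty, smooth, about 200 g: body 56 x 56 mm to 88 mm up, then a bevelled shoulder narrowing to 30 x 30 mm at 118 mm, cap radius 13 mm, 148 mm tall; origin at the centre of its underside, z up along the bottle (leans with the trough), y along the row. The only amber one; in any place but the last at the red end
- green1: square dark green glass bottle, white cap, empty, smooth, about 200 g: body 56 x 56 mm to 88 mm up, then a bevelled shoulder narrowing to 30 x 30 mm at 118 mm, cap radius 13 mm, 148 mm tall; origin at the centre of its underside, z up along the bottle (leans with the trough), y along the row
- green2: square dark green glass bottle, white cap, empty, smooth, about 200 g: body 56 x 56 mm to 88 mm up, then a bevelled shoulder narrowing to 30 x 30 mm at 118 mm, cap radius 13 mm, 148 mm tall; origin at the centre of its underside, z up along the bottle (leans with the trough), y along the row
- green3: square dark green glass bottle, white cap, empty, smooth, about 200 g: body 56 x 56 mm to 88 mm up, then a bevelled shoulder narrowing to 30 x 30 mm at 118 mm, cap radius 13 mm, 148 mm tall; origin at the centre of its underside, z up along the bottle (leans with the trough), y along the row
- green4: square dark green glass bottle, white cap, empty, smooth, about 200 g: body 56 x 56 mm to 88 mm up, then a bevelled shoulder narrowing to 30 x 30 mm at 118 mm, cap radius 13 mm, 148 mm tall; origin at the centre of its underside, z up along the bottle (leans with the trough), y along the row
- green5: square dark green glass bottle, white cap, empty, smooth, about 200 g: body 56 x 56 mm to 88 mm up, then a bevelled shoulder narrowing to 30 x 30 mm at 118 mm, cap radius 13 mm, 148 mm tall; origin at the centre of its underside, z up along the bottle (leans with the trough), y along the row
- bin: bystander: loose grey plastic bin with a swing door on top, 200 x 230 mm, 235 mm tall, origin under its centre
- jar: bystander: loose small glass jar with a brass lid, 66 mm across, 85 mm tall, origin under its centre
- ladle: bystander: loose steel ladle lying on the ledge; origin under the bowl (80 mm across, 30 mm deep), handle 10 mm thick running 270 mm along its x axis
Mind the look-alikes: they are no part of the job. What is shaped like the green1 but pink is not meant.

How it is judged:
By the outcome, as a careful person would: the job done as asked, in the order asked, and still so for the second after the job is handed in, with the robot touching nothing.
It also fails if it takes over 48 s, if anything falls off the work surface, if the arm or the gripper's body presses on something with over 40 N, if the wrist force passes 120 N, or if a joint passes its speed limit or range.

## Working session

There is one attempt and no reset: what is moved stays moved. The work goes in short steps, Python scripts to look and compute and a shell command to move; the robot and the scene stay as the last step left them, time stands still between calls to the robot, and variables do not carry over. Pictures are saved under pics/ and viewed, at most 10 in all, crops included, and the job is handed in when it is done.

```bash
mkdir -p pics; cat > h.py <<'E'
import numpy as np, cv2, pickle
from scipy.spatial.transform import Rotation as R
def save(n,p): cv2.imwrite(f'pics/{n}.png',p['frame'][:,:,::-1])
def ray(p,uv):
    x=(uv[0]-p['cx'])/p['fx'];y=(uv[1]-p['cy'])/p['fy'];rd=np.hypot(x,y);r=rd
    for _ in range(30): r=rd/(1+p['k1']*r*r)
    s=r/rd if rd>0 else 1
    M=R.from_rotvec(np.ravel(p['rvec'])).as_matrix();t=np.ravel(p['tvec'])
    d=M.T@np.array([x*s,y*s,1]);return -M.T@t,d/np.linalg.norm(d)
def proj(p,X):
    M=R.from_rotvec(np.ravel(p['rvec'])).as_matrix();c=np.atleast_2d(X)@M.T+np.ravel(p['tvec'])
    a=c[:,:2]/c[:,2:];r2=(a**2).sum(1,keepdims=True);a=a*(1+p['k1']*r2)
    return a*[p['fx'],p['fy']]+[p['cx'],p['cy']]
def atz(p,uv,z):
    o,d=ray(p,uv);return o+d*(z-o[2])/d[2]
E
python3 - <<'E'
from h import *
from plant import robot
s=robot.read_state();print(s)
P={}
for n in('scene','top'):
    p=robot.read_camera(n);save(n+'0',p);P[n]=p
    o,_=ray(p,(320,240));print(n,o,p['fx'],p['k1'],ray(p,(320,240))[1])
    for k in('divider','stand','trough','amber','green1','bin','jar','ladle'):
        for r in robot.regions_of(p,k): print(k,round(r['conf'],2),np.round(r['rect']))
pickle.dump(P,open('p0.pkl','wb'))
E
```

```text
{'t': 0.0, 'q': array([ 1.06859394e+00,  1.31141310e-01,  1.48927663e+00, -9.55958163e-06,
        1.52302236e+00, -8.54224744e-02]), 'dq': array([-0.00139939,  0.00047423, -0.00171095, -0.00050563,  0.00112467,
       -0.0008401 ]), 'joint_torque': array([ 1.03999020e-03, -5.59808135e+01, -4.91774869e+01,  7.68421311e-02,
        3.52886994e-02, -2.43086952e-04]), 'tool_pos': array([0.24261914, 0.54815466, 0.23160076]), 'orientation': array([-6.49838476e-01, -3.07310955e+00,  2.78178406e-03]), 'force': array([-0.71048674, -0.7276569 ,  0.20017929]), 'wrist_torque': array([-0.02808891,  0.01945732,  0.06497833]), 'gripper_force': 0.0, 'opening': 0.09299123952918815}
scene [ 1.3001104  -0.40379325  0.60645013] 441.8195293896928 -0.0340930492780028 [-0.65698717  0.51410779 -0.55141729]
divider 0.8 [ 76. 216. 114. 291.]
stand 0.79 [ 88. 280. 140. 328.]
trough 0.86 [205. 179. 368. 286.]
amber 0.63 [239. 198. 283. 258.]
green1 0.95 [302. 177. 341. 221.]
green1 0.94 [285. 184. 320. 234.]
green1 0.79 [260. 188. 303. 248.]
green1 0.75 [218. 209. 259. 269.]
green1 0.65 [206. 202. 263. 222.]
green1 0.61 [322. 168. 357. 215.]
bin 0.79 [346.  99. 458. 205.]
bin 0.59 [206. 174. 374. 290.]
jar 0.85 [140. 316. 189. 378.]
ladle 0.75 [314. 251. 423. 306.]
top [0.41544037 0.1091663  1.2163379 ] 524.5572296718736 0.017136447624792044 [ 0.1516179   0.00620931 -0.98841968]
divider 0.68 [514. 267. 556. 298.]
stand 0.83 [494. 263. 535. 308.]
trough 0.65 [246. 212. 432. 270.]
amber 0.87 [363. 220. 398. 260.]
green1 0.97 [393. 218. 426. 261.]
green1 0.8 [284. 223. 312. 264.]
green1 0.71 [255. 226. 288. 267.]
green1 0.7 [339. 220. 367. 261.]
green1 0.65 [317. 311. 378. 368.]
green1 0.63 [221. 294. 281. 355.]
green1 0.56 [312. 224. 339. 262.]
bin 0.86 [ 36. 217. 194. 339.]
bin 0.56 [392. 217. 421. 259.]
jar 0.96 [479. 181. 519. 214.]
ladle 0.66 [515. 265. 556. 299.]
ladle 0.63 [234. 155. 365. 189.]
```

View pics/scene0.png

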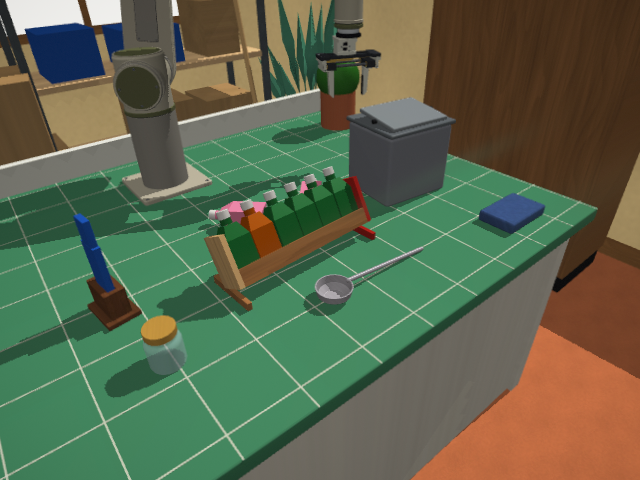

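View pics/top0.png

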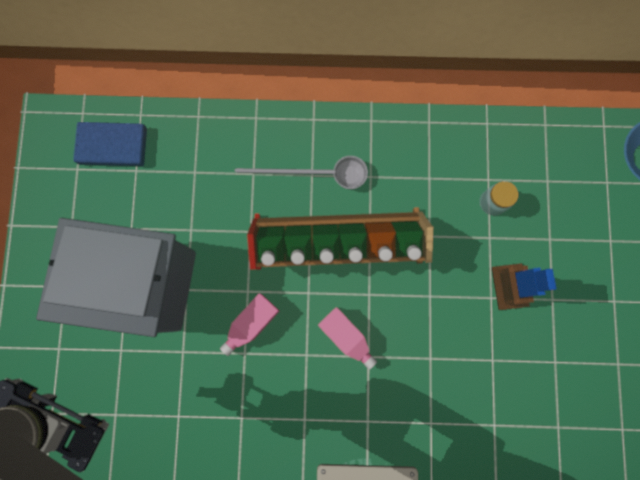

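Top view: the blue board stands in the stand at (535,283). Other blue things are the box at (110,143) and a rim at (636,150). The amber bottle is at (382,240), with the red end at the left (253,243) and its neighbour at (352,243). The pink bottles at (250,325) and (348,338) are look-alikes. Next come close crops.

```bash
python3 - <<'E'
from h import *
P=pickle.load(open('p0.pkl','rb'))
def crop(n,x,y,w,h,f): return cv2.resize(P[n]['frame'][y:y+h,x:x+w,::-1],None,fx=f,fy=f,interpolation=cv2.INTER_CUBIC)
a=crop('top',240,205,200,70,4);b=crop('scene',200,160,180,125,2.8)[:350,:500];c=crop('top',485,255,75,60,4)
im=np.zeros((630,800,3),np.uint8);im[:280]=a;im[280:280+b.shape[0],:b.shape[1]]=b;im[280:280+240,500:800]=c
cv2.imwrite('pics/c1.png',im[:600])
b=crop('scene',65,205,90,130,4.5)
cv2.imwrite('pics/c2.png',b)
E
```

```text
(no output)
```

View pics/c1.png

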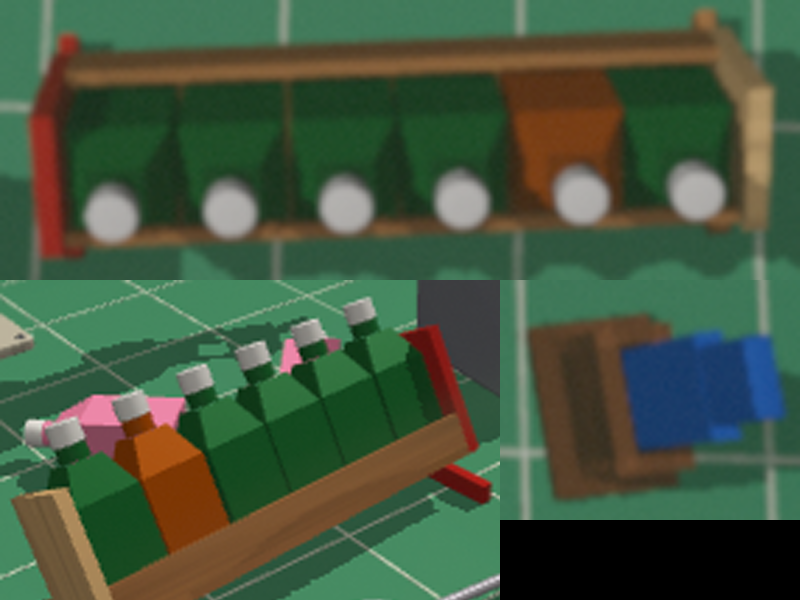

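View pics/c2.png

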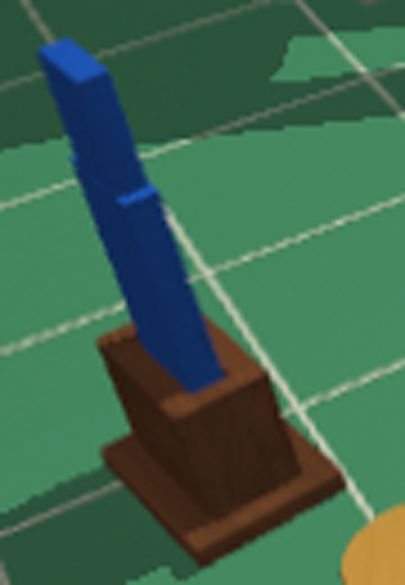

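```bash
cat > fit.py <<'E'
from h import *
from scipy.optimize import minimize,least_squares
S=4
def rend(p,hulls,roi):
    x0,y0,w,h=roi;m=np.zeros((h*S,w*S),np.uint8)
    for X in hulls:
        u=(proj(p,X)-[x0,y0]+.5)*S-.5
        cv2.fillConvexPoly(m,cv2.convexHull(np.round(u*16).astype(np.int32)),255,shift=4)
    return cv2.GaussianBlur(cv2.resize(m,(w,h),interpolation=cv2.INTER_AREA).astype(float)/255,(0,0),.8)
def box(x,y,z0,z1): return np.array([[a,b,c] for a in(-x,x) for b in(-y,y) for c in(z0,z1)])
def blue(p): 
    h=cv2.cvtColor(p['frame'],cv2.COLOR_RGB2HSV);return ((abs(h[...,0].astype(int)-110)<14)&(h[...,1]>150))
def white(p):
    h=cv2.cvtColor(p['frame'],cv2.COLOR_RGB2HSV);return ((h[...,1]<50)&(h[...,2]>105))
E
python3 - <<'E'
from fit import *
P=pickle.load(open('p0.pkl','rb'))
# divider
rois={'scene':(65,205,60,100),'top':(500,255,70,60)}
obs={n:cv2.GaussianBlur(blue(P[n])[y:y+h,x:x+w].astype(float),(0,0),.8) for n,(x,y,w,h) in rois.items()}
B=[box(.027,.007,.060,.155),box(.02,.007,.155,.21)]
def cost(v):
    M=R.from_euler('ZYX',[v[3],v[5],v[4]]).as_matrix()
    return sum(((rend(P[n],[b@M.T+v[:3] for b in B],rois[n])-obs[n])**2).sum() for n in rois)
x0=atz(P['top'],(514,287),.05);print(x0)
best=None
for yaw in(-.1,.15):
  r=minimize(cost,[x0[0],x0[1],.012,yaw,0,0],method='Nelder-Mead',options=dict(maxiter=1500,xatol=1e-5,fatol=1e-3,initial_simplex=np.array([[x0[0],x0[1],.012,yaw,0,0]]*7)+np.vstack([np.zeros(6),np.diag([.02,.02,.01,.15,.05,.05])])))
  print(np.round(r.x,4),r.fun,{n:o.sum() for n,o in obs.items()})
# caps
rois2={'scene':(200,160,155,70),'top':(245,235,190,35)}
o2={}
for n,(x,y,w,h) in rois2.items():
    nn,l,st,c=cv2.connectedComponentsWithStats(white(P[n])[y:y+h,x:x+w].astype(np.uint8))
    print(n,[(s[4],np.round(cc+[x,y],1)) for s,cc in zip(st[1:],c[1:]) if s[4]>15])
E
```

```text
[ 0.50053654 -0.31519078  0.05      ]
[ 0.5072 -0.3175  0.0101 -0.2626  0.0405 -0.003 ] 155.90238620581596 {'scene': np.float64(1114.0000000000005), 'top': np.float64(917.0000000000003)}
[ 5.056e-01 -3.240e-01  8.800e-03  1.179e-01 -4.700e-03 -3.000e-04] 12.036975604306585 {'scene': np.float64(1114.0000000000005), 'top': np.float64(917.0000000000003)}
scene [(np.int32(75), array([328.1, 170.5])), (np.int32(98), array([204.1, 179.3])), (np.int32(87), array([309.6, 178.3])), (np.int32(90), array([290. , 186.2])), (np.int32(95), array([269.2, 194.9])), (np.int32(107), array([246.8, 204. ])), (np.int32(108), array([222.7, 214.1])), (np.int32(75), array([211. , 215.2]))]
top [(np.int32(159), array([413.4, 252.5])), (np.int32(154), array([354.8, 254.9])), (np.int32(154), array([384.8, 253.9])), (np.int32(149), array([296.9, 257.3])), (np.int32(148), array([325.9, 256.1])), (np.int32(144), array([267.1, 258.4]))]
```

```bash
cat > caps.py <<'E'
from fit import *
def circ(z): a=np.linspace(0,2*np.pi,24,endpoint=False);return np.c_[.013*np.cos(a),.013*np.sin(a),0*a+z]
L=np.radians(28)
def TM(yaw): return R.from_euler('ZY',[yaw,-L]).as_matrix()
def cen(p,X):
    m=cv2.moments(cv2.convexHull(proj(p,X).astype(np.float32)));return np.array([m['m10'],m['m01']])/m['m00']
def fitcaps(P,obs,N=6,zfix=None):
    cyl=np.vstack([circ(.124),circ(.148)])
    def res(v):
        M=TM(v[3]);e=[]
        for n in obs:
            for i in range(N):
                X=(cyl+[-.003,v[4+i],0])@M.T+v[:3];e+=list(cen(P[n],X)-obs[n][i])
        e.append((v[4:].mean()-v0[4:].mean())*1e4); 
        if zfix is not None: e.append((v[2]-zfix)*1e4)
        return e
    v0=np.array([.5,.1,.036,0]+list(np.linspace(.147,-.147,N)))
    return least_squares(res,v0,x_scale=.01)
E
python3 - <<'E'
from caps import *
P=pickle.load(open('p0.pkl','rb'))
obs={'scene':[(328.1,170.5),(309.6,178.3),(290,186.2),(269.2,194.9),(246.8,204),(222.7,214.1)],
'top':[(267.1,258.4),(296.9,257.3),(325.9,256.1),(354.8,254.9),(384.8,253.9),(413.4,252.5)]}
for zf in(None,.036):
    r=fitcaps(P,obs,zfix=zf);v=r.x;print(np.round(v,4),'rms px',np.sqrt(np.mean(r.fun**2)),'gaps mm',np.round((v[4:-1]-v[5:])*1e3-56,1))
M=TM(v[3])
for s in(1,-1):
    X=np.array([[-.031,s*.18,.107],[-.031,s*.18,.095],[.031,s*.18,.03],[.031,s*.18,.107]])@M.T+v[:3]
    for n in P: print(s,n,np.round(proj(P[n],X),1).tolist())
# overlay
im=P['top']['frame'].copy()[205:275,240:440];im=cv2.resize(im,None,fx=4,fy=4,interpolation=cv2.INTER_CUBIC)
im2=cv2.resize(P['scene']['frame'][160:300,190:380],None,fx=4,fy=4,interpolation=cv2.INTER_CUBIC)
for n,I,o in(('top',im,(240,205)),('scene',im2,(190,160))):
    def line(pts,c):
        u=(proj(P[n],np.array(pts)@M.T+v[:3])-o+.5)*4;cv2.polylines(I,[np.round(u).astype(np.int32)],True,c,1)
    for s in(1,-1): line([[-.031,s*.18,.107],[-.031,s*.18,0],[.031,s*.18,0],[.031,s*.18,.107]],(255,255,0))
    line([[.031,-.18,.03],[.031,.18,.03],[.031,.18,0],[.031,-.18,0]],(0,255,255))
    for y in v[4:]:
        for z in(.088,): line([[a-.003,y+b,z] for a,b in((-.028,-.028),(.028,-.028),(.028,.028),(-.028,.028))],(255,255,255))
        line(circ(.148)+[-.003,y,0],(255,0,0))
out=np.zeros((600,800,3),np.uint8);out[:280]=im;w=cv2.resize(im2,(434,320));out[280:,:434]=w
cv2.imwrite('pics/c3.png',out[...,::-1]);np.save('tr.npy',v)
E
```

```text
[ 0.6139  0.0781  0.0372  0.0685  0.1494  0.0889  0.0296 -0.0292 -0.0898
 -0.1489] rms px 0.16347368999768547 gaps mm [4.5 3.3 2.8 4.6 3.1]
[ 0.6138  0.0783  0.036   0.0699  0.1496  0.089   0.0298 -0.0294 -0.09
 -0.149 ] rms px 0.2863504106120063 gaps mm [4.7 3.1 3.2 4.7 3. ]
1 scene [[333.7, 180.0], [335.3, 184.5], [359.7, 205.9], [349.5, 176.1]]
1 top [[254.5, 266.7], [255.1, 264.6], [255.7, 227.5], [252.1, 238.9]]
-1 scene [[209.9, 234.0], [212.1, 239.3], [236.7, 267.8], [222.1, 232.3]]
-1 top [[425.2, 259.3], [424.0, 257.3], [418.7, 220.5], [426.0, 231.4]]
```

View pics/c3.png

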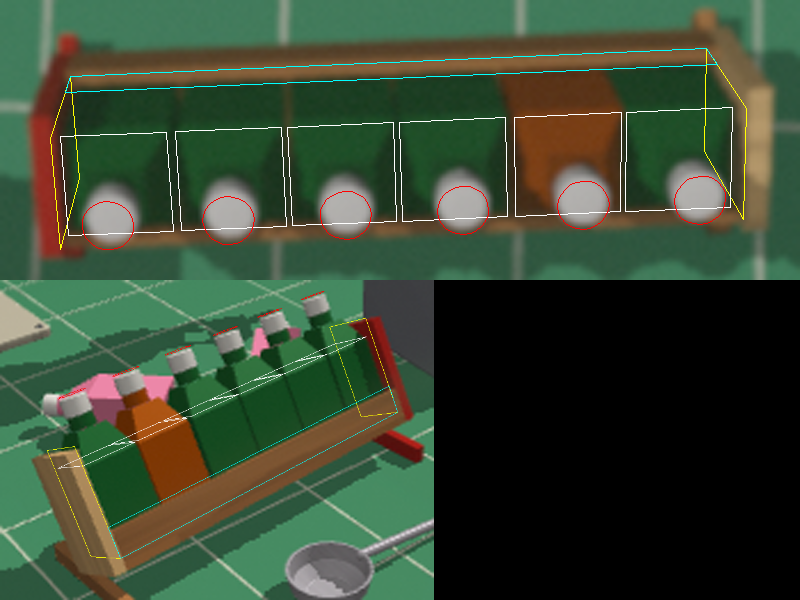

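Overlay: the fitted trough and bottles match in both views, with gaps of about 3–5 mm. The amber cap is at (385,254) and its neighbour's at (355,255). The divider stands upright in the stand, not to be confused with the blue box. Next I work out the move to above it.

```bash
cat > go.py <<'E'
from caps import *
from plant import robot
def div_pose(z): # vertical above stand
    c,s=np.cos(.118),np.sin(.118)
    return np.array([.5056,-.324,z]),np.array([[-c,-s,0],[-s,c,0],[0,0,-1]]).T
def tr_pose(h,y=-.057,x=-.002): # foot h above the floor, TCP at board z=.18
    v=np.load('tr.npy');M=TM(v[3])
    return v[:3]+M@np.array([x,y,h+.18]),M@np.diag([-1,1,-1])
def rel(pose,frm=None):
    s=robot.read_state()
    p,Rm=frm if frm else (s['tool_pos'],R.from_rotvec(s['orientation']).as_matrix())
    d=Rm.T@(pose[0]-p);t=R.from_matrix(Rm.T@pose[1]).as_rotvec()/np.pi
    print('shift',np.round(d,4),'turn',np.round(t,4))
def st():
    s=robot.read_state();print({k:np.round(s[k],4) for k in('t','q','tool_pos','orientation','force','opening','gripper_force')})
E
python3 -c "
from go import *
rel(div_pose(.40));s=robot.read_state();rel((s['tool_pos']+[0,0,.17],R.from_rotvec(s['orientation']).as_matrix()))"
```

```text
shift [-0.5935 -0.6916 -0.1674] turn [ 0.      0.     -0.1702]
shift [-0.    0.   -0.17] turn [0. 0. 0.]
```

```bash
python3 -m handwheel '[[-1,0,0,-0.17,0,0,0],[-1,0,0,-0.17,0,0,0],[-1,0,0,-0.17,0,0,0],[-1,-0.5935,-0.6916,-0.1674,0,0,-0.1702],[-1,-0.5935,-0.6916,-0.1674,0,0,-0.1702],[-1,-0.5935,-0.6916,-0.1674,0,0,-0.1702],[-1,-0.5935,-0.6916,-0.1674,0,0,-0.1702],[-1,-0.5935,-0.6916,-0.1674,0,0,-0.1702],[-1,-0.5935,-0.6916,-0.1674,0,0,-0.1702],[-1,-0.5935,-0.6916,-0.1674,0,0,-0.1702],[-1,-0.5935,-0.6916,-0.1674,0,0,-0.1702],[-1,-0.5935,-0.6916,-0.1674,0,0,-0.1702],[-1,-0.5935,-0.6916,-0.1674,0,0,-0.1702],[-1,-0.5935,-0.6916,-0.1674,0,0,-0.1702],[-1,-0.5935,-0.6916,-0.1674,0,0,-0.1702],[-1,-0.5935,-0.6916,-0.1674,0,0,-0.1702],[-1,-0.5935,-0.6916,-0.1674,0,0,-0.1702],[-1,-0.5935,-0.6916,-0.1674,0,0,-0.1702],[-1,-0.5935,-0.6916,-0.1674,0,0,-0.1702],[-1,-0.5935,-0.6916,-0.1674,0,0,-0.1702]]' 50
python3 -c "
from go import *
st();rel(div_pose(.19))"
```

```text
t: 3.4
tool_pos: [0.5056, -0.3236, 0.4]
orientation: [0.185, -3.136, -0.001]
force: [0.3, 0.1, 1.3]
opening: 0.0929
gripper_force: 0.0
{'t': np.float64(3.4), 'q': array([-6.5500e-01,  1.2790e-01,  1.1892e+00,  3.0000e-04,  1.8249e+00,
       -2.3435e+00]), 'tool_pos': array([ 0.5056, -0.3236,  0.4   ]), 'orientation': array([ 1.850e-01, -3.136e+00, -8.000e-04]), 'force': array([0.2573, 0.0862, 1.3375]), 'opening': np.float64(0.0929), 'gripper_force': np.float64(0.0)}
shift [-0.     -0.0005  0.21  ] turn [ 0.0002 -0.     -0.0001]
```

```bash
python3 -m handwheel '[[-1,0,0,0.06,0,0,0],[-1,0,0,0.12,0,0,0],[-1,0,0,0.16,0,0,0],[-1,0,0,0.19,0,0,0],[-1,0,0,0.208,0,0,0],[-1,0,0,0.208,0,0,0],[0,0,0,0.208,0,0,0],[0,0,0,0.208,0,0,0],[0,0,0,0.208,0,0,0]]' 10
python3 - <<'E'
from go import *
st()
P={n:robot.read_camera(n) for n in('scene','top')}
a=cv2.resize(P['scene']['frame'][190:330,60:160],(428,600),interpolation=cv2.INTER_CUBIC);b=cv2.resize(P['top']['frame'][240:320,480:580],(372,298),interpolation=cv2.INTER_CUBIC)
o=np.zeros((600,800,3),np.uint8);o[:,:428]=a;o[:298,428:]=b;cv2.imwrite('pics/g1.png',o[...,::-1])
E
```

```text
t: 4.53
tool_pos: [0.506, -0.3244, 0.1931]
orientation: [-0.185, 3.135, -0.002]
force: [-0.4, 0.5, -0.1]
opening: 0.0677
gripper_force: 0.0
{'t': np.float64(4.525), 'q': array([-0.6554,  0.1523,  1.5365, -0.    ,  1.4511, -2.3439]), 'tool_pos': array([ 0.506 , -0.3244,  0.1931]), 'orientation': array([-1.8480e-01,  3.1349e+00, -1.8000e-03]), 'force': array([-0.3868,  0.5405, -0.135 ]), 'opening': np.float64(0.0677), 'gripper_force': np.float64(0.0)}
```

View pics/g1.png

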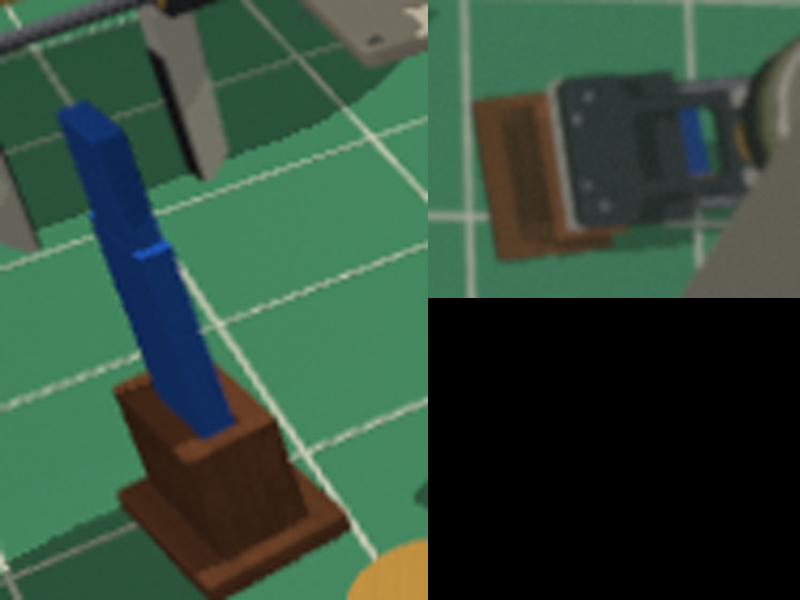

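The board's tab sits between the open fingers (scene crop, tab top at (90,115), fingers at (185,95) and (15,200)). Closing.

```bash
python3 -m handwheel '[[1,0,0,0,0,0,0],[1,0,0,0,0,0,0],[1,0,0,0,0,0,0],[1,0,0,0,0,0,0],[1,0,0,0,0,0,0],[1,0,0,0,0,0,0],[1,0,0,0,0,0,0],[1,0,0,0,0,0,0],[1,0,0,0,0,0,0],[1,0,0,0,0,0,0]]' 15
python3 -m handwheel '[[1,0,0,0,0,0,0],[1,0,0,0,0,0,0],[1,0,0,0,0,0,0]]' 55
python3 -c "
from go import *
st();s=robot.read_state();rel((s['tool_pos'],div_pose(0)[1]));p=div_pose(.40);rel(p);rel(tr_pose(.19),p);rel(tr_pose(.16),p)"
```

```text
t: 5.88
tool_pos: [0.5055, -0.324, 0.192]
orientation: [0.185, -3.136, -0.0]
force: [0.0, -0.4, 0.1]
opening: 0.0142
gripper_force: 15.0
t: 6.25
tool_pos: [0.5056, -0.324, 0.192]
orientation: [0.185, -3.136, -0.0]
force: [-1.6, 1.2, -0.1]
opening: 0.0136
gripper_force: 55.0
{'t': np.float64(6.25), 'q': array([-0.6553,  0.153 ,  1.5378, -0.    ,  1.4509, -2.344 ]), 'tool_pos': array([ 0.5056, -0.324 ,  0.192 ]), 'orientation': array([ 1.8510e-01, -3.1361e+00, -1.0000e-04]), 'force': array([-1.6042,  1.1756, -0.0501]), 'opening': np.float64(0.0136), 'gripper_force': np.float64(54.9832)}
shift [0. 0. 0.] turn [ 0. -0. -0.]
shift [-0.     0.    -0.208] turn [ 0. -0. -0.]
shift [0.0232 0.3383 0.0382] turn [ 0.0037 -0.1555  0.015 ]
shift [0.0092 0.3376 0.0647] turn [ 0.0037 -0.1555  0.015 ]
```

```bash
python3 -m handwheel '[[1,0,0,-0.04,0,0,0],[1,0,0,-0.08,0,0,0],[1,0,0,-0.13,0,0,0],[1,0,0,-0.18,0,0,0],[1,0,0,-0.21,0,0,0],[1,0.012,0.17,-0.2,0.0018,-0.078,0.0075],[1,0.012,0.17,-0.2,0.0018,-0.078,0.0075],[1,0.012,0.17,-0.2,0.0018,-0.078,0.0075],[1,0.0232,0.3383,-0.17,0.0037,-0.1555,0.015],[1,0.0232,0.3383,-0.17,0.0037,-0.1555,0.015],[1,0.0232,0.3383,-0.17,0.0037,-0.1555,0.015],[1,0.0232,0.3383,-0.17,0.0037,-0.1555,0.015],[1,0.0232,0.3383,-0.17,0.0037,-0.1555,0.015],[1,0.0232,0.3383,-0.17,0.0037,-0.1555,0.015],[1,0.0232,0.3383,-0.17,0.0037,-0.1555,0.015]]'
python3 - <<'E'
from go import *
st();rel(tr_pose(.19));rel(tr_pose(.10))
P={n:robot.read_camera(n) for n in('scene','top')};pickle.dump(P,open('p1.pkl','wb'))
p,M=tr_pose(.19);M=M@np.diag([-1,1,-1]);p0=p-M@[0,0,.18]
out=[]
for n,(x,y,w,h) in(('scene',(200,110,170,160)),('top',(240,200,200,150))):
    I=cv2.resize(P[n]['frame'][y:y+h,x:x+w],None,fx=3.6 if n=='scene' else 2,fy=3.6 if n=='scene' else 2,interpolation=cv2.INTER_CUBIC);f=3.6 if n=='scene' else 2
    for pts in([[-.027,0,0],[.027,0,0],[.027,0,.155],[.02,0,.155],[.02,0,.21],[-.02,0,.21],[-.02,0,.155],[-.027,0,.155]],):
        u=(proj(P[n],np.array(pts)@M.T+p0)-[x,y]+.5)*f;cv2.polylines(I,[np.round(u).astype(np.int32)],True,(255,255,0),1)
    out.append(I)
o=np.zeros((600,800,3),np.uint8);o[:576,:400]=out[0][:,:400];o[:300,400:]=out[1]
cv2.imwrite('pics/i1.png',o[...,::-1])
E
```

```text
t: 8.12
tool_pos: [0.4431, 0.0074, 0.362]
orientation: [-0.088, 2.652, 0.022]
force: [0.0, -0.1, -1.7]
opening: 0.0139
gripper_force: 55.0
{'t': np.float64(8.125), 'q': array([-0.2031, -0.843 ,  2.0868,  0.1265,  1.4262, -1.8282]), 'tool_pos': array([0.4431, 0.0074, 0.362 ]), 'orientation': array([-0.0878,  2.6525,  0.0221]), 'force': array([ 0.0487, -0.1054, -1.6538]), 'opening': np.float64(0.0139), 'gripper_force': np.float64(54.9829)}
shift [0.0003 0.0018 0.0001] turn [-0.0005 -0.0003 -0.001 ]
shift [0.0002 0.002  0.0901] turn [-0.0005 -0.0003 -0.001 ]
```

View pics/i1.png

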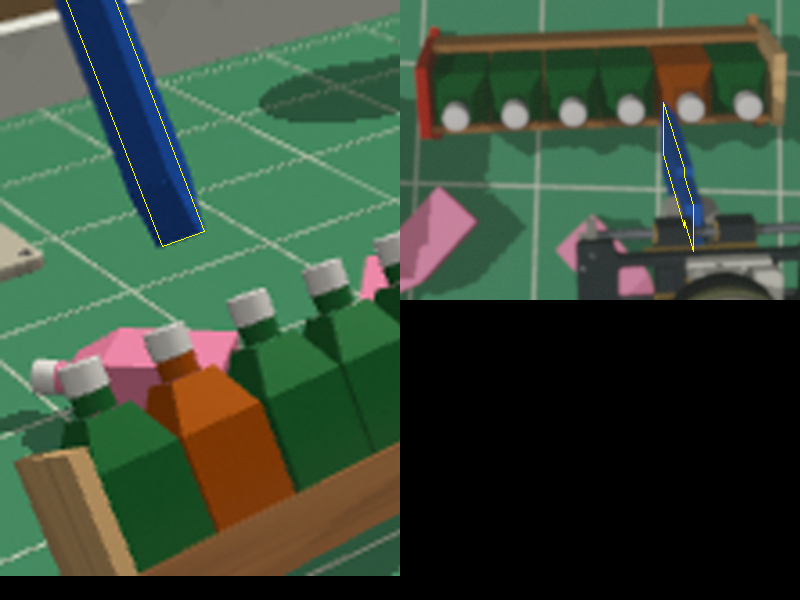

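The held board's outline matches the prediction: foot at scene crop (180,240), lined up over the gap between the amber cap (168,345) and the green one (250,308). Descending.

```bash
python3 -m handwheel '[[1,0,0,0.02,0,0,0],[1,0,0,0.04,0,0,0],[1,0,0,0.06,0,0,0],[1,0,0,0.075,0,0,0],[1,0,0,0.09,0,0,0],[1,0,0,0.10,0,0,0],[1,0,0,0.10,0,0,0],[1,0,0,0.10,0,0,0]]'
python3 - <<'E'
from go import *
st();rel(tr_pose(.09));rel(tr_pose(.04))
P={n:robot.read_camera(n) for n in('scene','top')}
o=np.zeros((600,800,3),np.uint8);o[:560,:400]=cv2.resize(P['scene']['frame'][150:290,200:300],(400,560),interpolation=cv2.INTER_CUBIC)
o[:300,400:]=cv2.resize(P['top']['frame'][200:275,330:430],(400,300),interpolation=cv2.INTER_CUBIC);cv2.imwrite('pics/i2.png',o[...,::-1])
E
```

```text
t: 9.22
tool_pos: [0.4896, 0.0125, 0.2742]
orientation: [-0.093, 2.651, 0.023]
force: [-1.3, -1.1, -1.4]
opening: 0.0142
gripper_force: 55.0
{'t': np.float64(9.225), 'q': array([-0.1593, -0.7137,  2.1773,  0.1147,  1.2023, -1.8154]), 'tool_pos': array([0.4896, 0.0125, 0.2742]), 'orientation': array([-0.0927,  2.6514,  0.0232]), 'force': array([-1.263 , -1.0676, -1.4003]), 'opening': np.float64(0.0142), 'gripper_force': np.float64(54.9848)}
shift [ 0.0004 -0.      0.0006] turn [ 0.  0. -0.]
shift [ 0.0004 -0.      0.0506] turn [ 0.  0. -0.]
```

View pics/i2.png

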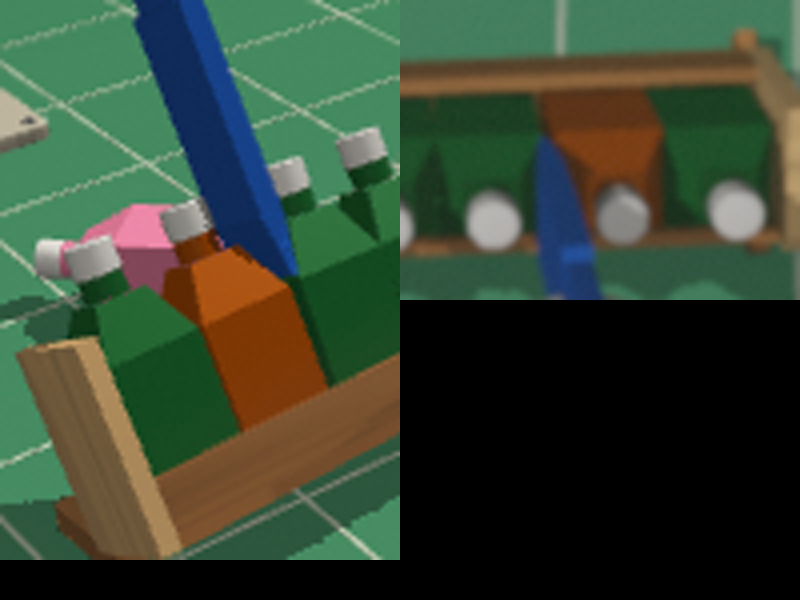

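The foot has entered the notch between amber and its green neighbour (scene crop (285,275), top crop (545,140)). I go on, slowly and centred across the trough.

```bash
python3 -m handwheel '[[1,-0.0015,0,0.006,0,0,0],[1,-0.0015,0,0.012,0,0,0],[1,-0.0015,0,0.018,0,0,0],[1,-0.0015,0,0.024,0,0,0],[1,-0.0015,0,0.03,0,0,0],[1,-0.0015,0,0.03,0,0,0]]'
python3 -c "
from go import *
st();rel(tr_pose(.06));rel(tr_pose(.0))"
```

```text
t: 10.07
tool_pos: [0.5052, 0.0132, 0.2474]
orientation: [-0.092, 2.652, 0.023]
force: [2.0, -3.3, -1.6]
opening: 0.0138
gripper_force: 55.0
{'t': np.float64(10.075), 'q': array([-0.1489, -0.6523,  2.1898,  0.1124,  1.1279, -1.8127]), 'tool_pos': array([0.5052, 0.0132, 0.2474]), 'orientation': array([-0.0921,  2.6516,  0.0225]), 'force': array([ 1.9876, -3.34  , -1.5768]), 'opening': np.float64(0.0138), 'gripper_force': np.float64(55.0)}
shift [ 0.0016  0.0003 -0.0004] turn [-0.0002 -0.     -0.0001]
shift [0.0016 0.0004 0.0596] turn [-0.0002 -0.     -0.0001]
```

```bash
python3 -m handwheel '[[1,0,0,0.005,0,0,0],[1,0,0,0.01,0,0,0],[1,0,0,0.015,0,0,0],[1,0,0,0.02,0,0,0],[1,0,0,0.025,0,0,0],[1,0,0,0.025,0,0,0]]'
python3 -m handwheel '[[1,0,0,0.005,0,0,0],[1,0,0,0.01,0,0,0],[1,0,0,0.015,0,0,0],[1,0,0,0.02,0,0,0],[1,0,0,0.024,0,0,0],[1,0,0,0.024,0,0,0]]'
python3 -c "
from go import *
st();rel(tr_pose(.0))"
```

```text
t: 10.82
tool_pos: [0.517, 0.0138, 0.2255]
orientation: [-0.092, 2.651, 0.022]
force: [1.5, -6.6, -1.3]
opening: 0.0134
gripper_force: 55.0
t: 11.58
tool_pos: [0.5281, 0.0147, 0.2041]
orientation: [-0.092, 2.652, 0.022]
force: [2.5, -5.6, -2.6]
opening: 0.0135
gripper_force: 55.0
{'t': np.float64(11.575), 'q': array([-0.1349, -0.5468,  2.2026,  0.1121,  1.0085, -1.8119]), 'tool_pos': array([0.5281, 0.0147, 0.2041]), 'orientation': array([-0.0921,  2.6515,  0.0221]), 'force': array([ 2.503 , -5.6311, -2.6331]), 'opening': np.float64(0.0135), 'gripper_force': np.float64(55.0086)}
shift [0.0016 0.0005 0.0106] turn [-0.0003 -0.     -0.0001]
```

```bash
python3 -m handwheel '[[1,0,0,0.003,0,0,0],[1,0,0,0.006,0,0,0],[1,0,0,0.008,0,0,0],[1,0,0,0.008,0,0,0]]'
python3 -m handwheel '[[1,0,0,0.001,0,0,0],[1,0,0,0.002,0,0,0],[1,0,0,0.002,0,0,0]]'
python3 -c "
from go import *
st();rel(tr_pose(.0))"
```

```text
t: 12.08
tool_pos: [0.5315, 0.0153, 0.1967]
orientation: [-0.092, 2.652, 0.023]
force: [2.1, -5.4, -0.1]
opening: 0.0136
gripper_force: 55.0
t: 12.45
tool_pos: [0.5325, 0.0153, 0.1951]
orientation: [-0.092, 2.652, 0.023]
force: [0.2, -4.8, -0.7]
opening: 0.0137
gripper_force: 55.0
{'t': np.float64(12.45), 'q': array([-0.1321, -0.5234,  2.2036,  0.1129,  0.9849, -1.8121]), 'tool_pos': array([0.5325, 0.0153, 0.1951]), 'orientation': array([-0.0923,  2.6523,  0.023 ]), 'force': array([ 0.1838, -4.7852, -0.732 ]), 'opening': np.float64(0.0137), 'gripper_force': np.float64(55.0095)}
shift [0.0012 0.0002 0.0006] turn [-0.0001 -0.0003 -0.0001]
```

No floor contact yet; I creep on.

```bash
for i in 1 2; do python3 -m handwheel '[[1,0,0,0.001,0,0,0],[1,0,0,0.0015,0,0,0],[1,0,0,0.0015,0,0,0]]' | grep -E 'pos|force'; done
python3 -c "
from go import *
st();rel(tr_pose(.0))"
```

```text
tool_pos: [0.5331, 0.0154, 0.1938]
force: [-0.5, -4.7, 0.2]
gripper_force: 55.0
tool_pos: [0.5339, 0.0155, 0.193]
force: [-3.5, -5.2, 4.9]
gripper_force: 55.0
{'t': np.float64(13.2), 'q': array([-0.1312, -0.5167,  2.2031,  0.113 ,  0.9785, -1.8121]), 'tool_pos': array([0.5339, 0.0155, 0.193 ]), 'orientation': array([-0.0926,  2.6521,  0.0229]), 'force': array([-3.54  , -5.1932,  4.854 ]), 'opening': np.float64(0.0135), 'gripper_force': np.float64(55.0096)}
shift [ 0.0015  0.0001 -0.0019] turn [-0.0001 -0.0002 -0.    ]
```

```bash
for i in 1 2; do python3 -m handwheel '[[1,0,0,0.0005,0,0,0],[1,0,0,0.001,0,0,0],[1,0,0,0.001,0,0,0]]' | grep -E 'pos|force'; done
python3 - <<'E'
from go import *
st();rel(tr_pose(.0))
P={n:robot.read_camera(n) for n in('scene','top')}
o=np.zeros((600,800,3),np.uint8);o[:560,:400]=cv2.resize(P['scene']['frame'][150:290,200:300],(400,560),interpolation=cv2.INTER_CUBIC)
o[:300,400:]=cv2.resize(P['top']['frame'][200:275,330:430],(400,300),interpolation=cv2.INTER_CUBIC);cv2.imwrite('pics/i3.png',o[...,::-1])
E
```

```text
tool_pos: [0.5343, 0.0155, 0.1931]
force: [-14.0, -5.9, 15.0]
gripper_force: 55.0
tool_pos: [0.5351, 0.0156, 0.1935]
force: [-21.5, -5.1, 22.8]
gripper_force: 55.0
{'t': np.float64(13.95), 'q': array([-0.1306, -0.514 ,  2.2008,  0.113 ,  0.9766, -1.8122]), 'tool_pos': array([0.5351, 0.0156, 0.1935]), 'orientation': array([-0.0933,  2.6507,  0.0227]), 'force': array([-21.4511,  -5.0649,  22.8114]), 'opening': np.float64(0.0138), 'gripper_force': np.float64(55.0177)}
shift [ 0.0028  0.0001 -0.0021] turn [-0.0001  0.0002  0.0002]
```

View pics/i3.png

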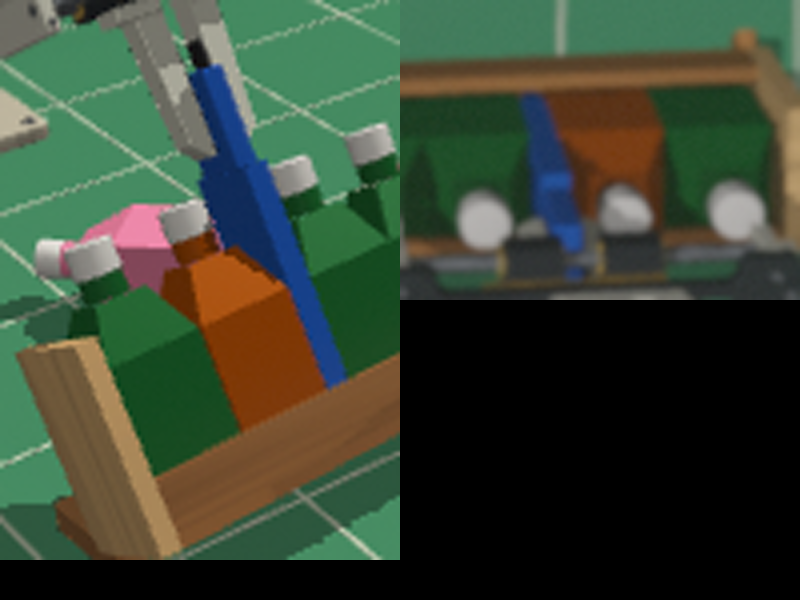

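Both views show the board down between amber and the green neighbour, with bottles spread and upright. The plate edge meets the wall line at scene crop (335,385), and about 30 N of axial contact says it is on the floor. Ease off, release, withdraw along the board.

```bash
python3 -m handwheel '[[1,0.0015,0,-0.001,0,0,0],[1,0.0015,0,-0.001,0,0,0],[1,0.0015,0,-0.001,0,0,0]]' 10 | grep -E 'pos|force'
python3 -m handwheel '[[0.3,0,0,0,0,0,0],[0.3,0,0,0,0,0,0],[0.3,0,0,0,0,0,0],[0.3,0,0,0,0,0,0],[0.3,0,0,0,0,0,0]]'
python3 -c "
from go import *
st()"
```

```text
tool_pos: [0.5339, 0.0157, 0.1928]
force: [-4.4, -3.6, 7.5]
gripper_force: 10.0
t: 15.05
tool_pos: [0.5331, 0.0156, 0.1915]
orientation: [-0.093, 2.652, 0.023]
force: [-0.7, -0.0, -0.5]
opening: 0.0329
gripper_force: 0.0
{'t': np.float64(15.05), 'q': array([-0.1315, -0.5187,  2.2073,  0.1139,  0.9761, -1.8131]), 'tool_pos': array([0.5331, 0.0156, 0.1915]), 'orientation': array([-0.0926,  2.6518,  0.0235]), 'force': array([-0.6981, -0.0181, -0.481 ]), 'opening': np.float64(0.0329), 'gripper_force': np.float64(0.0)}
```

```bash
python3 -m handwheel '[[0.3,0,0,-0.01,0,0,0],[0.3,0,0,-0.025,0,0,0],[0.3,0,0,-0.05,0,0,0],[0.3,0,0,-0.08,0,0,0],[0.3,0,0,-0.12,0,0,0],[0.3,0,0,-0.16,0,0,0],[0.3,0,-0.06,-0.17,0,0,0],[0.3,0,-0.12,-0.17,0,0,0],[0.3,0,-0.18,-0.17,0,0,0],[0.3,0,-0.18,-0.17,0,0,0],[0.3,0,-0.18,-0.17,0,0,0],[0.3,0,-0.18,-0.17,0,0,0]]'
python3 - <<'E'
from go import *
st()
P={n:robot.read_camera(n) for n in('scene','top')};pickle.dump(P,open('p2.pkl','wb'))
v=np.load('tr.npy');M0=TM(v[3])
rois={'scene':(225,150,80,110),'top':(340,210,70,70)}
obs={n:cv2.GaussianBlur(blue(P[n])[y:y+h,x:x+w].astype(float),(0,0),.8) for n,(x,y,w,h) in rois.items()}
print({n:o.sum() for n,o in obs.items()})
# tab only: compare part z>.155 roughly via full-tab and plate hull above .125; report tab-top location by projection
p0=v[:3]+M0@[0,-.057,-.002]
o=np.zeros((600,800,3),np.uint8);k=0
for n,(x,y,w,h),f,off in(('scene',(200,140,130,150),4,0),('top',(240,200,200,110),1.4,520)):
    I=cv2.resize(P[n]['frame'][y:y+h,x:x+w],None,fx=f,fy=f,interpolation=cv2.INTER_CUBIC)
    pts=np.array([[-.027,0,0],[.027,0,0],[.027,0,.155],[.02,0,.155],[.02,0,.21],[-.02,0,.21],[-.02,0,.155],[-.027,0,.155]])
    u=(proj(P[n],pts@M0.T+p0)-[x,y]+.5)*f;cv2.polylines(I,[np.round(u).astype(np.int32)],True,(255,255,0),1)
    o[:I.shape[0],off:off+I.shape[1]]=I[:, :800-off]
cv2.imwrite('pics/f1.png',o[...,::-1])
for n in P:
    for k in('jar','ladle','bin'): print(n,k,[np.round(r['rect']).tolist() for r in robot.regions_of(P[n],k)[:1]])
E
```

```text
t: 16.55
tool_pos: [0.4662, -0.1682, 0.3426]
orientation: [-0.096, 2.65, 0.023]
force: [-0.0, -0.6, -0.0]
opening: 0.0325
gripper_force: 0.0
{'t': np.float64(16.55), 'q': array([-0.6958, -0.6138,  1.9956,  0.3372,  1.4031, -2.335 ]), 'tool_pos': array([ 0.4662, -0.1682,  0.3426]), 'orientation': array([-0.0956,  2.6504,  0.023 ]), 'force': array([-0.0039, -0.5917, -0.044 ]), 'opening': np.float64(0.0325), 'gripper_force': np.float64(0.0)}
{'scene': np.float64(943.0000000000003), 'top': np.float64(444.09072646025413)}
scene jar [[142.0, 316.0, 187.0, 378.0]]
scene ladle [[314.0, 250.0, 424.0, 303.0]]
scene bin [[348.0, 100.0, 456.0, 206.0]]
top jar [[477.0, 180.0, 523.0, 215.0]]
top ladle [[235.0, 155.0, 364.0, 191.0]]
top bin [[36.0, 218.0, 194.0, 338.0]]
```

View pics/f1.png

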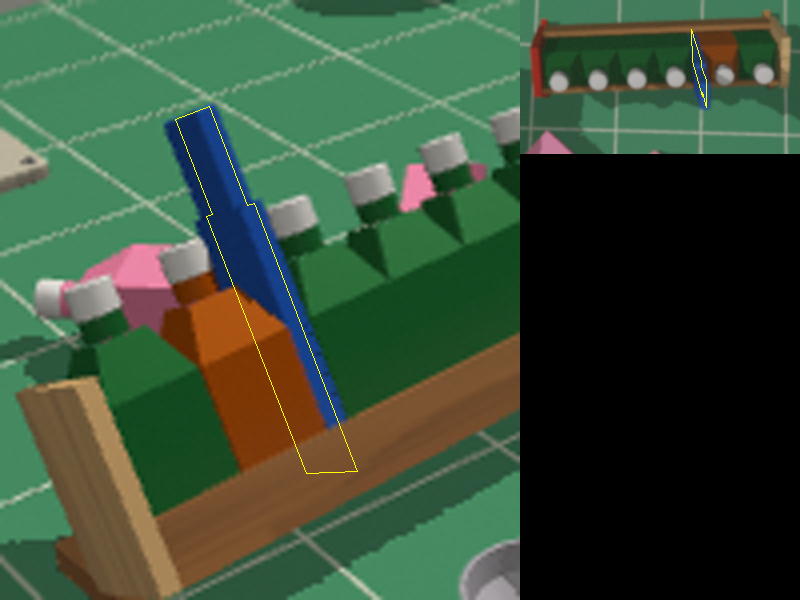

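The board stands fully down, in line with the bottles: its top is at scene crop (192,112), on the predicted outline. All six caps sit level, and the bin, jar and ladle have not moved.

```bash
python3 -c "
from plant import robot
print(robot.close_job())"
```

```text
the job is handed in; nothing more can be done
None
```

The job is handed in at about 17 s: the divider stands fully down between the amber bottle and its red-side neighbour, all six bottles are still standing, and the bin, jar and ladle have not moved; the hand-in call gave no verdict.

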